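# Open the soak tank with its lid lever and hold it open

### The job

Push the red stop all the way in, away from you, so that it no longer blocks the lever of the soak tank. Then press the black paddle at the long end of the lever down close to its rubber rest, so that the short end raises the heavy steel lid wide open, and finish while still holding the paddle down. Work with the fingertips only: do not touch the lid, do not lift the lever out of its cradle, and leave the other things on the cabinet where they are.

Things in the scene. Friction and masses are not known exactly. Their poses are not given: they have to be found in the camera images.
- tank: Fixed unit: base plate, grey pivot post, open steel soak tank. Origin on the surface under the lever's pivot; x points away from the robot (yaw within 0.3 rad), y along the lever from its long end (-y, robot's right) to the tank (+y). Pivot cheeks at the origin: 52 mm (x) by 44 mm (y), 87 mm high. Tank: y 95 to 199 mm, x -56 to 56 mm, 62 mm high.
- rest_top (a point): Top of the black rubber rest for the lever, 20 mm above the surface, 150 mm from the pivot toward the long end.
- stop_slide (a joint): Travel (m) of the red stop along the unit's +x, away from the robot: 0 to 0.006 at the start (block under the lever bar, lever blocked), 0.045 fully in at its end stop; the block is clear of the bar from 0.034 on. About 1.5 N of friction; it stays where it is left.
- push_plate (a point): Middle of the outer, robot-side face of the red push plate, 45 mm above the surface; moves with the stop. Plate 44 mm wide (unit y), 12 mm thick, top at 72 mm; push this face along the unit's +x. A low rod (22 mm) joins it to the red block, 32 x 24 mm, 76 mm high, 95 mm farther on, under the lever bar 60 mm from the pivot on the long side.
- lever: Loose lever, 0.25 kg: aluminium bar 24 mm wide, 12 mm thick, long side 210 mm with the paddle, short side 86 mm, its raised nose under the lid's tongue. Rests by a cross pin in open notches of the cheeks. Origin on the pin, 70 mm up. Long end slopes up 0.30 rad at the start (body axes level then), down 0.28 rad on the rubber rest. 2 to 10 N at the paddle moves it; greased, so let go it comes back.
- pivot_pin (a point): Middle of the lever's cross pin, on the pivot axis, 70 mm above the surface.
- paddle_top (a point): Middle of the top face of the black ribbed paddle, 40 mm (unit x) by 50 mm, 12 mm thick, at the lever's long end, 185 mm from the pivot; about 130 mm above the surface at the start, 26 mm with the lever on its rubber rest. It moves in an arc about the pivot, shifting under 15 mm horizontally.
- tank_lid (a joint): Opening angle of the lid in rad: 0 shut, about 0.33 with the lever on its rubber rest; falls shut when the lever is let go.
- lid_tongue (a point): Upper face of the lid's free edge (a tongue 44 mm wide), 140 mm from the hinge, which runs along the unit's x on the tank's far (+y) side, 67 mm up. Steel lid 116 x 110 mm, 8 mm thick, about 2.6 kg, with a blue panel and a black knob; not to be touched.
- bottle_1: Bystander: white pump bottle with pale green pump, 187 mm tall, back row. Origin at the centre of its underside.
- bottle_3: Bystander: small white jar with pale green cap, 79 mm tall, back row or right. Origin at the centre of its underside.
- pot_1: Bystander: low round pot with tan lid, 86 mm across, 34 mm tall, left. Origin at the centre of its underside.
- pomade: Bystander: round white and red pot, 68 mm across, 43 mm tall, front left. Origin at the centre of its underside.
- guard: Bystander: black clipper guard comb lying flat, 35 x 46 mm, 14 mm high, at the front. Origin at the centre of its underside.
- trimmer: Bystander: hair trimmer lying down, 172 mm long, 36 mm high, front right. Origin at the centre of its underside.
- oil_bottle: Bystander: small brown dropper bottle, 102 mm tall, right or back row. Origin at the centre of its underside.
- green_can: Bystander: green spray can with white cap, 208 mm tall, left. Origin at the centre of its underside.

How it is judged:
On the way, in this order (a step that is already met when the one before it is completed fails the run):
1. the red stop is pushed in while the lid is still shut (value of joint stop_slide above 0.034 m and value of joint tank_lid below 0.12 rad), for 0.1 s.
2. the fingers press the lever and the lid is raised (value of joint tank_lid above 0.25 rad and contact force between the fingers and lever above 0.5 N), for 0.3 s.
At the end, for the whole second after the job is handed in: The lid is held open by at least 0.25 rad (paddle within about 20 mm of its lowest place) by the fingers pressing the lever with over 0.5 N; the red stop is in by more than 34 mm; the lever's pin is in its cradle (within 12 mm); nothing of the robot touches the lid (all of step 2 and value of joint stop_slide above 0.034 m and contact force between each of the arm, the fingers and tank_lid below 0.5 N and distance between pivot_pin and tank below 0.082 m and velocity of joint tank_lid below 0.1 rad/s); the arm keeps its last pose, push and grip.
It fails at once if the robot touches the lid (contact force between any of the fingers, the arm and tank_lid above 1 N).
It fails at once if the lever is lifted or knocked out of its cradle (height (world z) of pivot_pin above 0.085 m or distance of pivot_pin from where it was at the start of the episode above 0.015 m).
It fails at once if a bystander is moved by more than 20 mm (distance of any of bottle_1, bottle_3, pot_1, pomade, guard, trimmer, oil_bottle, green_can from where it was at the start of the episode above 0.02 m).
It also fails if it takes over 40 s, if anything falls off the work surface, if the arm or the gripper's body presses on something with over 40 N, if the wrist force passes 120 N, or if a joint passes its speed limit or range.

### The arm

A 6-joint arm with a two-finger parallel gripper is mounted at the origin on a cart in front of the work surface, level with it; the furniture and walls round the work are solid. World frame = base frame: x ahead of the robot, y to its left, z up, the work surface at z = 0. Lengths are in m, angles in rad, forces in N, time in s.
With the tool pointing down it reaches from about 0.35 to 0.775 m from the base axis. Payload 5.5 kg.
Tool frame: the origin (TCP) lies on the centre line of the jaws, within the pads' length; the fingertips stand 11 mm ahead of it and the grasp point (between the pads) lies 8 mm behind it; z points along the fingers, y is the line along which they close (so a half turn about z gives the same grasp; the last joint's range is limited). The gripper opens to 85 mm and grips with 20 to 120 N. Pads are 22 mm wide; open, the fingers measure 114 mm over their backs; the gripper's body (76 mm by 85 mm) begins 54 mm behind the grasp point. The pads swing forward as they close: fully open they stand 13 mm farther back than shut.
Start: joints at [-1.255, 0.313, 0.046, 1.304, 0, 1.431], TCP at [0.253, -0.516, 0.242] pointing down, gripper open.
Joint ranges: [-2.76, 2.76], [-0.86, 1.69], [-1.03, 1.26], [-2.2, 2.34], [-1.47, 1.5], [-3.14, 3.14]. Speed limits (rad/s): [2.57, 2.57, 3.14, 3.14, 3.14, 3.14].

### API

Orientations are given as a unit quaternion [w, x, y, z].
In Python, from workcell import get_state, eyes, env gives the robot as it stands.
- The arm moves only by the shell command python3 -m inch 'ROWS' [OPENING] [FORCE]. ROWS is JSON, one flat list of numbers, 4 for each row, row after row: the shift along the tool's x, y, z in cm, then the turn about the tool's z in rad. A call has exactly 5 rows; each row shifts and turns the commanded pose from where the row before left it, along the tool's axes as they then stand; what a row does not reach is not made up. A row lasts 1/12 s, in which the tool goes at most 41.7 mm and 7.16 degrees, less where a joint would pass 70% of its speed; a pose out of reach is approached as far as the arm can. A call is refused whole if a number of a shift passes 4.17 or a number of a turn 0.125, either way. A call with a gripper value outside its range is refused whole. OPENING is the opening, from -1 (shut) to 1 (fully open), set as the call begins (- or left out, the last holds). The fingers move at their own pace and stop on an object; FORCE is the grip in N (left out, the last holds). Time passes only in rows, so rows that do not move let the fingers close, or fill a call up. It gives the time, the measured TCP pose, the force, the opening and the grip force at its end, in the units of the state.
- get_state(): the state, without advancing time (a new reading comes with each control period).
- eyes.read_camera(name): name is "scene" or "top" or "wrist"; returns the picture (384x512x3 uint8, red, green, blue); there is no depth.
- eyes.camera_info(name): a dict with "fovy" (degrees; the focal length in pixels is half the picture's height over the tangent of half this angle, whatever the lens; pixels are square), "cx", "cy" (the principal point, pixels), "xyz" and "orientation" of the camera in the world. Camera axes: x right, y down, z forward; pixel columns grow to the right and rows downward; lengths in m; the calibration is good to about 2 mm. A picture is of the moment at which its call begins: read the wrist's pose just before it. camera_info takes no time and is no camera call; for the wrist camera it gives the pose at the moment of the call.
- env.hand_in(): hands the job in; it is judged then, once.
The state is a dict: "clock": time; "joint_pos": joint angles; "qvel": joint speeds; "tau": joint torques, N m; "tcp_pos": TCP position; "orientation": TCP orientation; "wrist_force": force on the tool from outside, world axes, zero at the start; "ft_torque": the same for the moment, N m; "finger_gap": finger opening in m; "grip_force": force on a finger pad.
Only numpy, scipy, OpenCV 4.12 (cv2) and the standard library are available. Lean on these libraries where they do the work, as an engineer would, in place of code of your own. Each camera call takes 0.05 s, during which the arm holds its last target. There are 200 camera calls.

## Working session

There is one attempt and no reset: what is moved stays moved. The work goes in short steps, Python scripts to look and compute and a shell command to move; the robot and the scene stay as the last step left them, time stands still between calls to the robot, and variables do not carry over. Pictures are saved under pics/ and viewed, at most 10 in all, crops included, and the job is handed in when it is done.

```bash
mkdir -p pics
python3 - <<'E'
from workcell import get_state, eyes, env
import cv2
s=get_state(); print(s)
for n in ("scene","top"):
    print(n,eyes.camera_info(n))
    im=eyes.read_camera(n); cv2.imwrite(f"pics/{n}0.png",cv2.resize(im[:,:,::-1],(800,600),interpolation=cv2.INTER_CUBIC))
E
```

```text
{'clock': 0.0, 'joint_pos': array([-1.25460306e+00,  3.13974118e-01,  4.49694221e-02,  1.30360978e+00,
        1.73192468e-05,  1.43121544e+00]), 'qvel': array([-0.00092862,  0.00023489,  0.00172326,  0.00022099, -0.00171946,
       -0.00073912]), 'tau': array([-6.09965282e-04, -4.80629575e+01,  2.98531294e+01,  1.92913658e-02,
       -2.23203356e-04, -2.41269341e-06]), 'tcp_pos': array([ 0.25293955, -0.51582217,  0.24141991]), 'orientation': array([-9.06297632e-04,  9.74145520e-01,  2.25919632e-01, -7.15468769e-05]), 'wrist_force': array([0.07515603, 0.13610652, 0.58825978]), 'ft_torque': array([-0.03844667, -0.02296731,  0.01905654]), 'grip_force': 0.0, 'finger_gap': 0.08560734131732643}
scene {'fovy': 51.71062393965056, 'cx': 258.5644267417113, 'cy': 191.38352510553878, 'xyz': array([ 0.7380904 , -1.01746708,  0.78681062]), 'orientation': array([-0.47497699,  0.87406683,  0.08946726, -0.04898617])}
top {'fovy': 57.058224149376606, 'cx': 257.4451651415252, 'cy': 192.39294685099316, 'xyz': array([ 0.38746654, -0.02010985,  1.20243206]), 'orientation': array([ 0.0525309 , -0.6987392 ,  0.71178529, -0.04863886])}
```

View pics/scene0.png

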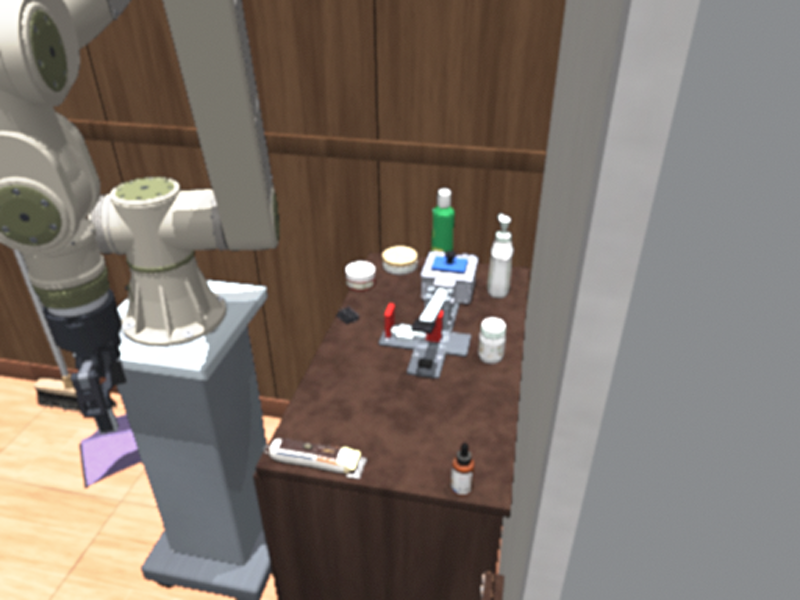

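View pics/top0.png

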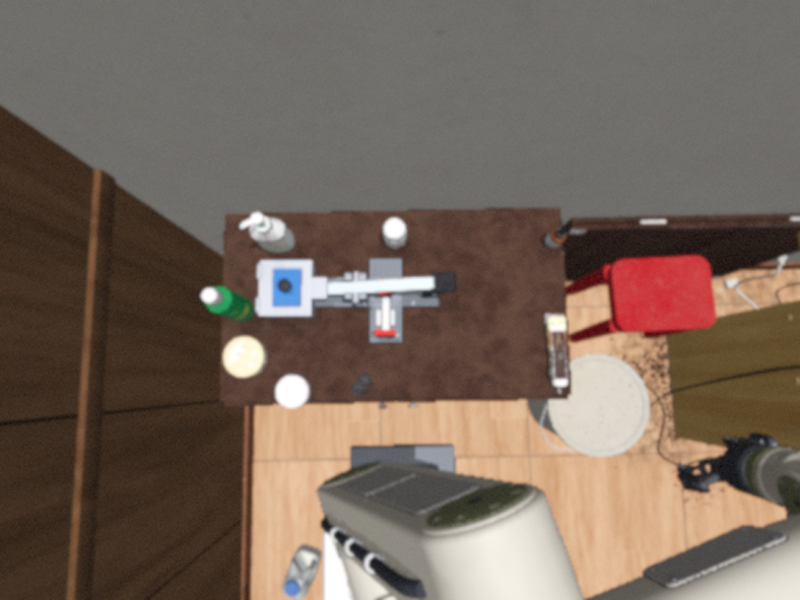

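The scene view shows the whole rig. In the top view (800x600) the paddle is at about (443,283), the push plate top at (385,333), the cheeks at (354,286) and the lid at (287,287). The guard at (362,382) and the white jar at (394,232) are the nearest bystanders.

```bash
cat > h.py <<'E'
import numpy as np
from workcell import get_state, eyes, env
from scipy.spatial.transform import Rotation as R
def cam(n):
    i=eyes.camera_info(n); q=np.array(i["orientation"])
    return 192/np.tan(np.radians(i["fovy"])/2),i["cx"],i["cy"],np.array(i["xyz"]),R.from_quat(q[[1,2,3,0]]).as_matrix()
def back(n,u,v,z,c=None):
    f,cx,cy,p,M=c or cam(n); d=M@np.array([(u-cx)/f,(v-cy)/f,1]); return p+d*(z-p[2])/d[2]
def proj(n,P,c=None):
    f,cx,cy,p,M=c or cam(n); d=M.T@(np.array(P)-p); return np.array([cx+f*d[0]/d[2],cy+f*d[1]/d[2]])
E
python3 - <<'E'
from h import *
k=512/800
for nm,u,v,z in [("paddle",443,283,.13),("plate",385,333,.072),("pin",354,286,.087),("panel",287,287,.08),("jar",394,228,.079),("guard",362,382,.014),("baseplateL",371,259,.005),("bpR",403,342,.005),("bpR2",403,259,.005),("bpL2",371,343,.005)]:
    print(nm,back("top",u*k,v*k,z).round(3))
print(proj("top",get_state()["tcp_pos"])/k)
k=512/800
for nm,u,v,z in [("paddle",426,325,.13),("plate",391,307,.072)]:
    print(nm,back("scene",u*k,v*k,z).round(3))
s=get_state();q=s["orientation"];print(R.from_quat(q[[1,2,3,0]]).as_matrix().round(3))
E
```

```text
paddle [ 0.576 -0.097  0.13 ]
plate [0.484 0.021 0.072]
pin [0.581 0.083 0.087]
panel [0.582 0.222 0.08 ]
jar [ 0.704 -0.001  0.079]
guard [0.385 0.074 0.014]
baseplateL [0.655 0.053 0.005]
bpR [ 0.469 -0.015  0.005]
bpR2 [ 0.653 -0.018  0.005]
bpL2 [0.469 0.054 0.005]
[701.77509129 455.45345642]
paddle [ 0.589 -0.103  0.13 ]
plate [0.494 0.027 0.072]
[[ 0.898  0.44  -0.001]
 [ 0.44  -0.898  0.002]
 [ 0.    -0.002 -1.   ]]
```

```bash
python3 -m inch '[0,0,0,-0.111, 0,0,0,-0.111, 0,0,0,-0.111, 0,0,0,-0.111, 0,0,0,-0.111]' -1 60; python3 -m inch '[0,0,0,-0.111, 0,0,0,-0.111, 0,0,0,-0.111, 0,0,0,-0.111, 0,0,0,-0.111]'; python3 -m inch '[3.3,1.1,0,0, 3.3,1.1,0,0, 3.3,1.1,0,0, 3.3,1.1,0,0, 3.3,1.1,0,0]'
```

```text
clock: 0.52
tcp_pos: [0.253, -0.516, 0.2418]
orientation: [-0.001, 0.874, 0.487, 0.0]
wrist_force: [0.4, 0.6, -0.3]
finger_gap: 0.0255
grip_force: 0.0
clock: 0.93
tcp_pos: [0.253, -0.516, 0.2418]
orientation: [-0.0, 0.707, 0.707, 0.0]
wrist_force: [0.4, -0.5, -0.1]
finger_gap: 0.0001
grip_force: 0.0
clock: 1.35
tcp_pos: [0.3089, -0.3499, 0.2418]
orientation: [-0.0, 0.709, 0.705, 0.0]
wrist_force: [0.6, 0.2, 0.6]
finger_gap: -0.0001
grip_force: 0.0
```

```bash
python3 -m inch '[3.3,1.1,0,0, 3.3,1.1,0,0, 3.3,1.1,0,0, 3.3,1.1,0,0, 3.3,1.1,0,0]'; python3 -m inch '[3.3,1.1,0,0, 3.3,1.1,0,0, 3.3,1.1,0,0, 3.3,1.1,0,0, 3.3,1.1,0,0]';  python3 - <<'E'
from h import *
s=get_state();print(s);q=s["orientation"];print(R.from_quat(q[[1,2,3,0]]).as_matrix().round(3))
E
```

```text
clock: 1.77
tcp_pos: [0.3647, -0.1851, 0.2421]
orientation: [-0.0, 0.709, 0.705, -0.0]
wrist_force: [1.6, 0.0, 0.2]
finger_gap: 0.0005
grip_force: 0.0
clock: 2.18
tcp_pos: [0.4205, -0.0204, 0.2422]
orientation: [0.0, 0.709, 0.705, -0.0]
wrist_force: [0.8, -0.2, -0.6]
finger_gap: 0.0002
grip_force: 0.0
{'clock': 2.1833, 'joint_pos': array([-2.39510769e-01,  1.52292793e-02, -3.13975664e-01,  1.24167353e+00,
       -1.45603618e-04,  1.33635377e+00]), 'qvel': array([ 1.01554471,  0.20342222,  0.20368984, -0.00533507, -0.00188016,
        1.0064199 ]), 'tau': array([ -4.48453188, -32.70395994,  28.22162032,   0.47422294,
         0.05321275,  -1.05209   ]), 'tcp_pos': array([ 0.42051437, -0.02038144,  0.24216657]), 'orientation': array([ 2.90343816e-06,  7.08896389e-01,  7.05312628e-01, -8.35392879e-05]), 'wrist_force': array([ 0.83858807, -0.21673228, -0.55975266]), 'ft_torque': array([-0.03352665, -0.07060216,  0.01520945]), 'grip_force': 0.0, 'finger_gap': 0.00015891727316478643}
[[ 0.005  1.    -0.   ]
 [ 1.    -0.005 -0.   ]
 [-0.    -0.    -1.   ]]
```

```bash
python3 -m inch '[2.2,0.5,0,0, 1.8,0.5,0,0, 0,0,2,0, 0,0,0,0, 0,0,0,0]'
python3 - <<'E'
from h import *
import cv2
print(eyes.camera_info("wrist"))
cv2.imwrite("pics/w1.png",cv2.resize(eyes.read_camera("wrist")[:,:,::-1],(800,600),interpolation=cv2.INTER_CUBIC))
im=eyes.read_camera("top")[:,:,::-1][150:270,140:300]
cv2.imwrite("pics/t1.png",cv2.resize(im,(800,600),interpolation=cv2.INTER_CUBIC))
E
```

```text
clock: 2.6
tcp_pos: [0.4296, 0.0181, 0.2214]
orientation: [-0.001, 0.709, 0.706, -0.001]
wrist_force: [0.1, 0.1, -0.5]
finger_gap: 0.0
grip_force: 0.0
{'fovy': 63.87848124769382, 'cx': 254.9160901755346, 'cy': 189.29918962265657, 'xyz': array([0.43012261, 0.08615627, 0.35376011]), 'orientation': array([ 0.13596756,  0.99071024, -0.00145143, -0.00198619])}
```

View pics/w1.png

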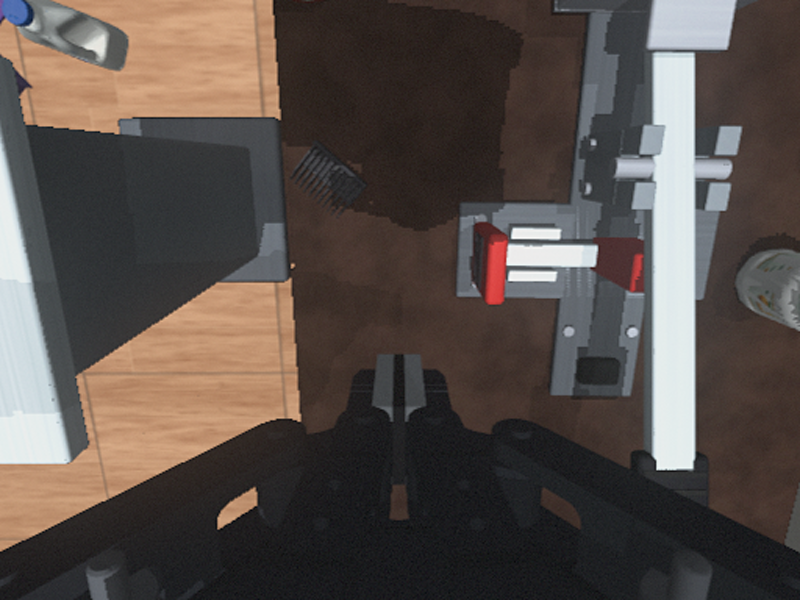

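View pics/t1.png

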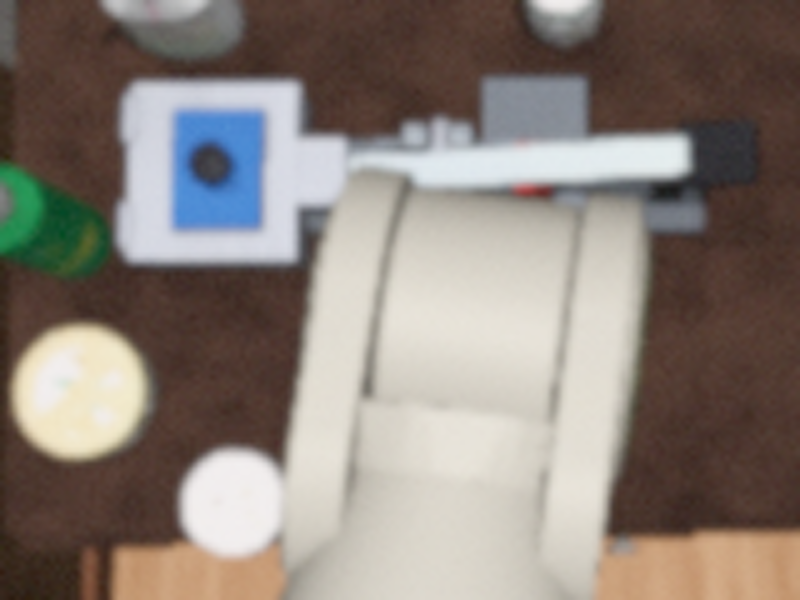

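The wrist view shows the plate's top at about (487-505, 225-302), the cheeks centred at about (685,168), and the lever bar running down to the paddle at about (675,480). Unit yaw is close to zero.

Run:
```python
from h import *
k=.64
for nm,u,v,z in [("plate near-low",487,302,.072),("near-up",474,224,.072),("near-up2",487,240,.072),("far-low",505,302,.072),("far-up",503,235,.072),("cheeks",685,168,.087),("bar end",673,470,.127),("bar tankend",692,52,.06),("paddle L",632,455,.124),("paddle R",708,455,.124)]:
    print(nm,back("wrist",u*k,v*k,z).round(3))
c=cam("wrist")
```

```text
plate near-low [0.485 0.002 0.072]
near-up [0.475 0.05  0.072]
near-up2 [0.483 0.04  0.072]
far-low [0.496 0.002 0.072]
far-up [0.492 0.043 0.072]
cheeks [0.585 0.081 0.087]
bar end [ 0.58  -0.078  0.127]
bar tankend [0.595 0.143 0.06 ]
paddle L [ 0.558 -0.071  0.124]
paddle R [ 0.6   -0.071  0.124]
```

```bash
python3 -m inch '[0.5,0.3,3.3,0, 0,0,3.3,0, 0,0,3.3,0, 0,0,3.3,0, 0,0,3.3,0]'; python3 -m inch '[0,1,0,0, 0,1,0,0, 0,1,0,0, 0,0.5,0,0, 0,0.5,0,0]'; python3 -m inch '[0,0.8,0,0, 0,0.8,0,0, 0,0.8,0,0, 0,0.3,0,0, 0,0,0,0]'
```

```text
clock: 3.12
tcp_pos: [0.4346, 0.0218, 0.057]
orientation: [0.001, 0.709, 0.705, 0.001]
wrist_force: [1.1, -0.3, -0.3]
finger_gap: 0.0001
grip_force: 0.0
clock: 3.53
tcp_pos: [0.4765, 0.022, 0.0594]
orientation: [0.002, 0.709, 0.705, 0.001]
wrist_force: [-1.5, -1.2, 0.8]
finger_gap: -0.0001
grip_force: 0.9
clock: 3.95
tcp_pos: [0.5024, 0.0225, 0.0575]
orientation: [0.001, 0.709, 0.705, 0.001]
wrist_force: [-0.1, 0.0, 0.1]
finger_gap: -0.0003
grip_force: 0.0
```

```bash
python3 -m inch '[0,0.3,0,0, 0,0.3,0,0, 0,0.2,0,0, 0,0.2,0,0, 0,0,0,0]'; python3 -m inch '[0,0.2,0,0, 0,0.2,0,0, 0,0.1,0,0, 0,0,0,0, 0,0,0,0]'
python3 - <<'E'
from h import *
import cv2
cv2.imwrite("pics/w2.png",cv2.resize(eyes.read_camera("wrist")[:,:,::-1],(800,600),interpolation=cv2.INTER_CUBIC))
E
```

```text
clock: 4.37
tcp_pos: [0.511, 0.0225, 0.0572]
orientation: [-0.0, 0.709, 0.705, 0.0]
wrist_force: [-0.8, 0.0, -0.5]
finger_gap: 0.0002
grip_force: 0.2
clock: 4.78
tcp_pos: [0.5121, 0.0225, 0.057]
orientation: [-0.002, 0.709, 0.705, -0.002]
wrist_force: [-11.7, 0.1, 9.2]
finger_gap: 0.0001
grip_force: 5.6
```

View pics/w2.png

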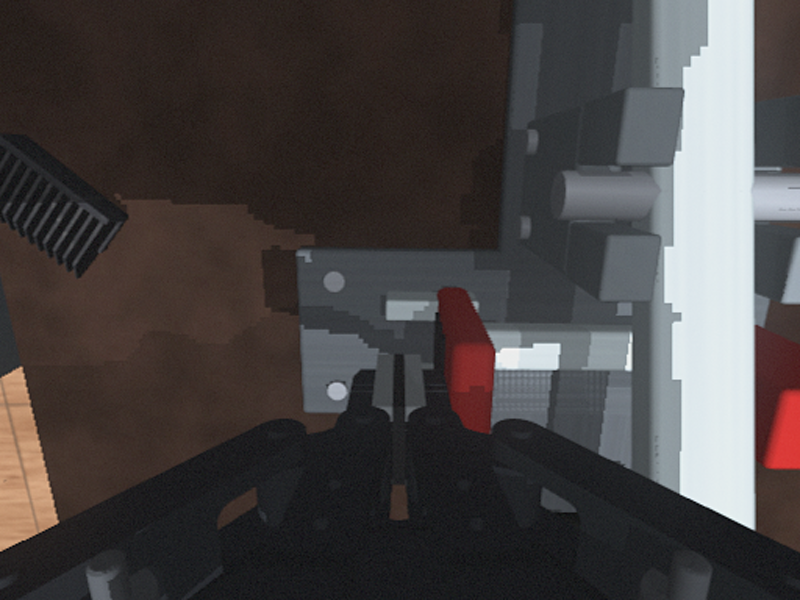

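Force shows the stop against its end, and the red block is visible clear beyond the bar (about x=765+). Next I back off and go above the paddle.

```bash
python3 -m inch '[0,-2,0,0, 0,-2,-1,0, 0,0,-4,0, 0,0,-4,0, 0,0,-4,0]'; python3 -m inch '[0,0,-3,0, -3,2.5,0,0, -3,2.5,0,0, -3,2.5,0,0, -3,2.5,0,0]'; python3 -m inch '[-0.5,0.7,0,0, 0,0,0,0, 0,0,0,0, 0,0,0,0, 0,0,0,0]'
python3 - <<'E'
from h import *
import cv2
s=get_state();print(s["tcp_pos"],proj("top",[.58,-.1,.13])/.64)
im=eyes.read_camera("wrist")[:,:,::-1]
cv2.imwrite("pics/w3.png",cv2.resize(im,(800,600),interpolation=cv2.INTER_CUBIC))
E
```

```text
clock: 5.25
tcp_pos: [0.4749, 0.0227, 0.1884]
orientation: [-0.0, 0.709, 0.705, -0.0]
wrist_force: [0.8, 0.3, -1.0]
finger_gap: 0.0
grip_force: 0.0
clock: 5.67
tcp_pos: [0.5768, -0.0994, 0.2182]
orientation: [0.001, 0.709, 0.706, 0.001]
wrist_force: [0.2, 0.2, -0.1]
finger_gap: 0.0002
grip_force: 0.0
clock: 6.08
tcp_pos: [0.5814, -0.1018, 0.2175]
orientation: [-0.0, 0.708, 0.706, -0.0]
wrist_force: [-0.6, -0.2, -0.2]
finger_gap: -0.0
grip_force: 0.0
[ 0.58135616 -0.10175653  0.21754158] [444.69552007 280.81883389]
```

View pics/w3.png

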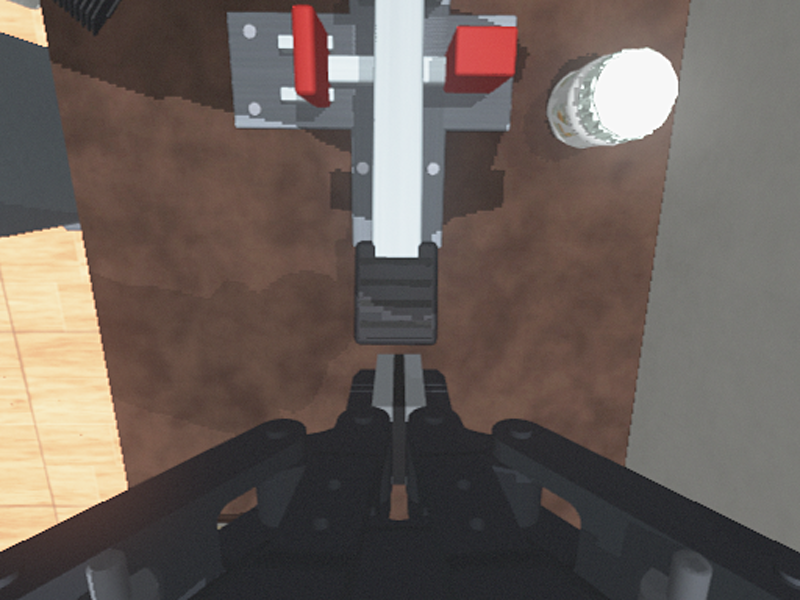

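The stop stays in, clear of the bar. The paddle spans about (355-438, 245-343), centred at (397,298).

```bash
python3 - <<'E'
from h import *
for u,v,z in [(397,300,.13),(397,343,.135),(397,258,.12)]: print(back("wrist",u*.64,v*.64,z).round(3))
E
python3 -m inch '[0,0,2,0, 0,0,2,0, 0,0,1.5,0, 0,0,0,0, 0,0,0,0]'
```

```text
[ 0.581 -0.097  0.13 ]
[ 0.581 -0.117  0.135]
[ 0.581 -0.079  0.12 ]
clock: 6.55
tcp_pos: [0.5812, -0.102, 0.1621]
orientation: [-0.001, 0.709, 0.706, -0.0]
wrist_force: [-0.1, 0.0, 0.9]
finger_gap: 0.0001
grip_force: 0.0
```

```bash
python3 -m inch '[0.3,0,0.8,0, 0,0,0.8,0, 0,0,0.8,0, 0,0,0.8,0, 0,0,0.8,0]'; python3 -m inch '[0,0,0.8,0, 0,0,0.8,0, 0,0,0.8,0, 0,0,0.8,0, 0,0,0.8,0]'
```

```text
clock: 6.97
tcp_pos: [0.5835, -0.1014, 0.1234]
orientation: [0.002, 0.709, 0.705, 0.0]
wrist_force: [-0.2, -3.7, 7.6]
finger_gap: -0.0001
grip_force: 3.0
clock: 7.38
tcp_pos: [0.5839, -0.1021, 0.0835]
orientation: [0.003, 0.709, 0.705, -0.0]
wrist_force: [0.3, -5.6, 6.8]
finger_gap: 0.0
grip_force: 3.3
```

```bash
python3 -m inch '[0,0,0.8,0, 0,0,0.8,0, 0,0,0.6,0, 0,0,0.5,0, 0,0,0.4,0]'; python3 -m inch '[0,0,0.4,0, 0,0,0.3,0, 0,0,0.2,0, 0,0,0,0, 0,0,0,0]';  python3 - <<'E'
from h import *
import cv2
a=eyes.read_camera("scene")[:,:,::-1][110:260,200:400]
b=eyes.read_camera("wrist")[:,:,::-1]
cv2.imwrite("pics/s4.png",cv2.resize(a,(800,600),interpolation=cv2.INTER_CUBIC))
cv2.imwrite("pics/w4.png",cv2.resize(b,(800,600),interpolation=cv2.INTER_CUBIC))
E
```

```text
clock: 7.8
tcp_pos: [0.5833, -0.1003, 0.0518]
orientation: [0.001, 0.709, 0.705, 0.001]
wrist_force: [1.0, 1.6, 5.6]
finger_gap: -0.0005
grip_force: 2.8
clock: 8.22
tcp_pos: [0.5829, -0.0998, 0.0426]
orientation: [0.0, 0.709, 0.705, 0.001]
wrist_force: [1.1, 1.5, 2.3]
finger_gap: 0.0003
grip_force: 1.2
```

View pics/s4.png

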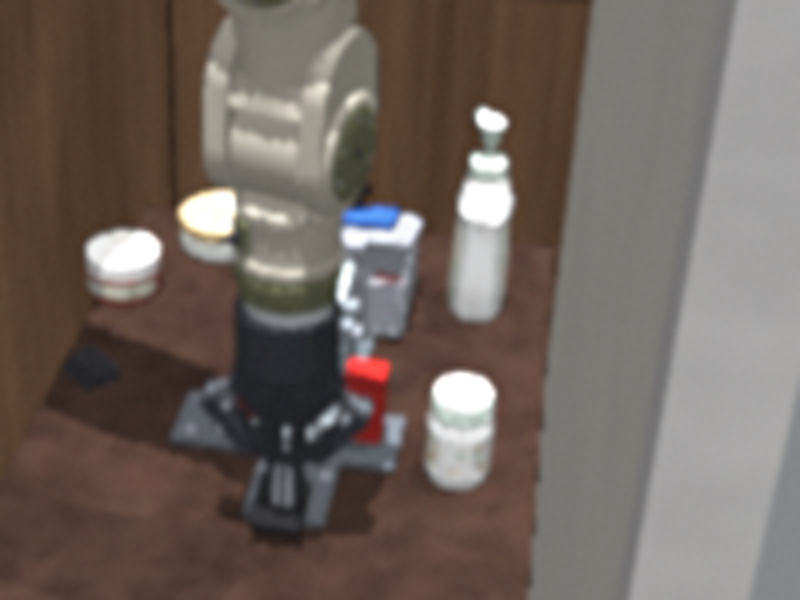

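View pics/w4.png

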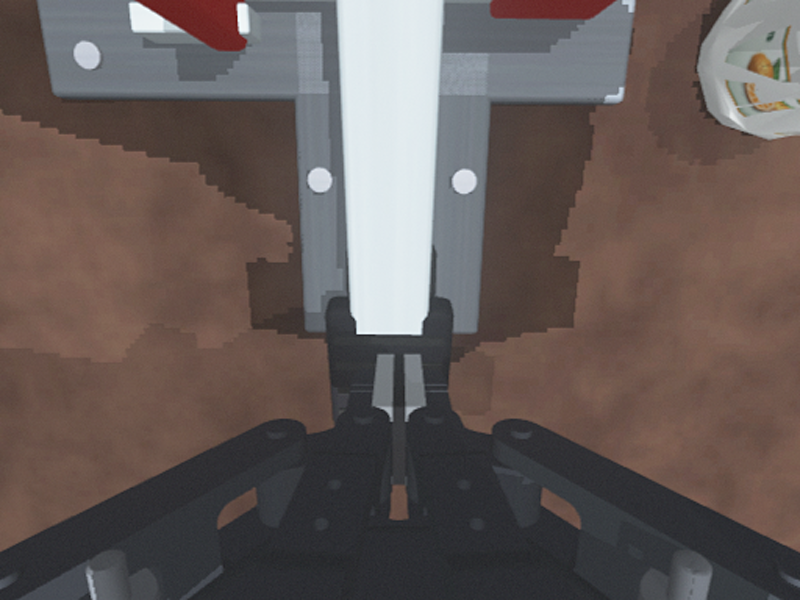

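The paddle is down close to the rest and the lid is raised (the blue panel is tilted). I press 2 mm more for a firm hold, let it settle and check.

```bash
python3 -m inch '[0,0,0.1,0, 0,0,0.1,0, 0,0,0,0, 0,0,0,0, 0,0,0,0]'; python3 -m inch '[0,0,0,0, 0,0,0,0, 0,0,0,0, 0,0,0,0, 0,0,0,0]'
```

```text
clock: 8.73
tcp_pos: [0.5826, -0.0999, 0.0406]
orientation: [0.0, 0.709, 0.705, 0.0]
wrist_force: [1.6, 2.4, 4.7]
finger_gap: -0.0002
grip_force: 2.1
clock: 9.15
tcp_pos: [0.5825, -0.0999, 0.0406]
orientation: [0.0, 0.709, 0.705, 0.0]
wrist_force: [1.1, 2.3, 4.6]
finger_gap: 0.0003
grip_force: 2.2
```

```bash
python3 -c "
from workcell import env
print(env.hand_in())"
```

```text
the job is handed in; nothing more can be done
None
```

I pushed the red stop in to its end stop and pressed the paddle down to just above its rest, which raised the lid, then handed the job in at about 9 s with the fingers still holding the paddle at about 4.6 N; the hand-in gave no verdict.

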